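# Fill the TV-evening caddy

## Task

Fill the caddy for the evening: lay the long remote in the longest pocket, the bottle opener in the middle-length pocket and the short remote in the shortest pocket, each flat on the pocket's floor, lengthwise and right way up (keys up). Leave the look-alikes (the two plain black cases without keys and the shoehorn without a hole) and the incense holder where they are.

Things in the scene. Friction and masses are not known exactly. Their poses are not given: they have to be found in the camera images.
- tv_remote: The long remote control: black plastic slab 150 x 46 x 24 mm with round grey keys 1.5 mm proud on its top face. Origin: centre of its underside; x along its length, z up. Lies flat, right way up, its length within 0.4 rad of world x. Mass 90 to 180 g. Grip across its width.
- fan_remote: The short remote control (for the fan): black plastic slab 90 x 36 x 22 mm with five round grey keys on its top face. Origin: centre of its underside; x along its length, z up. Lies flat, right way up, its length within 0.4 rad of world x. Mass 40 to 85 g. Grip across its width.
- opener: Steel bottle opener 124 mm long: handle 22 mm wide, 20 mm high from x = -62 to +22 mm, then a flat round head 38 mm across, 7 mm high, centred at x = +43 mm, with a 26 mm hole. Origin: underside, middle of the overall length; x towards the head, z up. Lies flat, right way up, its length within 0.4 rad of world x. Mass 75 to 155 g. Grip across the handle near x = -15 mm.
- power_bank: Look-alike that stays where it is: plain black power bank 150 x 46 x 24 mm, the size of the long remote but without keys. Origin: centre of its underside; x along its length, z up. Lies flat, right way up, its length within 0.4 rad of world x. 
- battery_case: Look-alike that stays where it is: plain black battery case 90 x 36 x 22 mm, the size of the short remote but without keys. Origin: centre of its underside; x along its length, z up. Lies flat, right way up, its length within 0.4 rad of world x. 
- shoehorn: Look-alike that stays where it is: short steel shoehorn with the same handle and outline as the bottle opener (124 mm long), but its round head is solid, with no hole. Origin and axes as for the opener. Lies flat, right way up, its length within 0.4 rad of world x. 
- pocket_long: Longest pocket, for the long remote: inside 176 x 70 mm, outside 184 x 78 mm. One of three fixed wooden pockets side by side (82 mm apart, any order) in a tray with a 16 mm high rim. Origin: centre of its underside, 5 mm above the chest top; x along its length, z up. Pocket floor 4 mm and wall tops 12 mm above the origin; walls 4 mm thick. Length within 0.25 rad of world x.
- pocket_middle: Middle-length pocket, for the bottle opener: inside 150 x 70 mm, outside 158 x 78 mm. One of three fixed wooden pockets side by side (82 mm apart, any order) in a tray with a 16 mm high rim. Origin: centre of its underside, 5 mm above the chest top; x along its length, z up. Pocket floor 4 mm and wall tops 12 mm above the origin; walls 4 mm thick. Length within 0.25 rad of world x.
- pocket_short: Shortest pocket, for the short remote: inside 116 x 70 mm, outside 124 x 78 mm. One of three fixed wooden pockets side by side (82 mm apart, any order) in a tray with a 16 mm high rim. Origin: centre of its underside, 5 mm above the chest top; x along its length, z up. Pocket floor 4 mm and wall tops 12 mm above the origin; walls 4 mm thick. Length within 0.25 rad of world x.
- incense_holder: Small white ceramic incense holder, a round dish 50 mm across and 24 mm high standing loose among the things; it stays where it is. Origin: centre of its underside; z up.
Things that resemble listed ones, but are neither listed nor needed, are in the scene too. Leave any red or yellow look-alike of the tv_remote alone.

How it is judged:
By the outcome, as a careful person would: the job done as asked, in the order asked, and still so for the second after the job is handed in, with the robot touching nothing.
It also fails if it takes over 86 s, if anything falls off the work surface, if the arm or the gripper's body presses on something with over 40 N, if the wrist force passes 120 N, or if a joint passes its speed limit or range.

## Robot

A 6-joint arm with a two-finger parallel gripper is mounted at the origin on the work surface. World frame = base frame: x ahead of the robot, y to its left, z up, the work surface at z = 0. Lengths are in m, angles in rad, forces in N, time in s.
With the tool pointing down it reaches from about 0.325 to 0.775 m from the base axis. Payload 5.5 kg.
Tool frame: the origin (TCP) lies at the very end of the fingers, on their centre line; the grasp point (between the pads) lies 19 mm behind it; x points along the fingers, y is the direction in which the jaws open and shut, and the axes are right-handed (so a half turn about x gives the same grasp; the last joint's range is limited). The gripper opens to 85 mm and grips with 20 to 120 N. Pads are 22 mm wide; open, the fingers measure 114 mm over their backs; the gripper's body (76 mm by 85 mm) begins 54 mm behind the grasp point. The pads swing forward as they close: fully open they stand 13 mm farther back than shut.
Start: joints at [-1.159, 0.091, 1.231, -0, 1.82, -0.057], TCP at [0.271, -0.535, 0.231] pointing down, gripper open.
Joint ranges: [-2.87, 2.87], [-0.86, 2.18], [0.17, 2.46], [-1.51, 4.65], [0.06, 2.69], [-2.65, 2.65]. Speed limits (rad/s): [2.57, 2.57, 3.01, 3.14, 3.14, 3.14].

## Interface

Orientations are given as a unit quaternion [x, y, z, w].
In Python, from plant import ctrl, viewer, status gives the robot as it stands. Calls block until the motion is done:
- ctrl.move_pose(position, orientation): joint-space move of the TCP to a pose.
- ctrl.move_l(position, attitude=None, feed=0.15): straight line of the TCP; attitude=None keeps the orientation; feed is the mean speed in m/s.
- ctrl.goto_joints(angles): joint-space move.
- ctrl.set_gripper(opening, strength=None): opening from 0.0 (shut) to 1.0 (fully open); strength is the grip in N (None keeps the last); returns when the fingers have stopped.
- ctrl.sleep(seconds).
- ctrl.solve_ik(position, orientation): joint angles nearest the present ones, or None.
- viewer.read_camera(name): name is "scene" or "top" or "wrist"; returns the picture (384x512x3 uint8, red, green, blue); there is no depth.
- viewer.camera_params(name): a dict with "fx", "fy", "cx", "cy" (pixels), "rvec" (rotation vector, rad) and "tvec" (3), from world to camera coordinates, as OpenCV has them; the wrist camera has in their place "hand_eye" (4x4, takes a point from camera to tool coordinates, whose origin is the TCP and whose axes are the tool frame's). Camera axes: x right, y down, z forward; pixel columns grow to the right and rows downward; lengths in m; the calibration is good to about 2 mm. A picture is of the moment at which its call begins: read the wrist's pose just before it. camera_params takes no time and is no camera call.
A pose or a line that the arm cannot do raises ctrl.MotionError and nothing moves.
- ctrl.sign_off(): hands the job in, once; it reports no verdict.
Readings, each from a call of its own:
- status.read_time_s(): time.
- status.read_qpos(): joint angles.
- status.read_joint_vel(): joint speeds.
- status.read_joint_efforts(): joint torques, N m.
- status.read_ee_pos(): TCP position.
- status.read_ee_rot(): TCP orientation.
- status.read_ft_force(): force on the tool from outside, world axes, zero at the start.
- status.read_moment(): the same for the moment, N m.
- status.read_opening(): opening from 0.0 (shut) to 1.0 (fully open).
Only numpy, scipy, OpenCV 4.12 (cv2) and the standard library are available. Lean on these libraries where they do the work, as an engineer would, in place of code of your own. Each camera call takes 0.05 s, during which the arm holds its last target.

## Working session

There is one attempt and no reset: what is moved stays moved. The work goes in short steps, each a Python script; the robot and the scene stay as the last script left them, time stands still between calls to the robot, and variables do not carry over. Pictures are saved under pics/ and viewed, and the job is handed in when it is done.

```bash
ls; mkdir -p pics; python3 - <<'E'
from plant import ctrl, viewer, status
import cv2
for n in ["scene","top","wrist"]:
    im=viewer.read_camera(n); cv2.imwrite(f"pics/{n}0.png",cv2.cvtColor(im,cv2.COLOR_RGB2BGR)); print(n,viewer.camera_params(n))
print(status.read_time_s(),status.read_ee_rot(),status.read_opening())
E
```

```text
pics
scene {'fx': 479.86915907390414, 'fy': 479.86915907390414, 'cx': 252.0338332662957, 'cy': 194.40827206376517, 'rvec': array([ 0.82885243,  2.67970525, -0.95459373]), 'tvec': array([ 0.40460344, -0.2099014 ,  1.38954829])}
top {'fx': 478.3653780100592, 'fy': 478.3653780100592, 'cx': 253.14782563609307, 'cy': 194.8267837659185, 'rvec': array([ 2.17595055, -2.14058114,  0.16388665]), 'tvec': array([0.01998926, 0.53616515, 1.19693126])}
wrist {'fx': 291.9306401072494, 'fy': 291.9306401072494, 'cx': 260.06158778993705, 'cy': 190.07732734208182, 'hand_eye': array([[-3.14692451e-04, -2.78273875e-01,  9.60501719e-01,
        -1.42520988e-01],
       [ 9.99999914e-01, -3.46273682e-04,  2.27311936e-04,
        -2.24481656e-04],
       [ 2.69341493e-04,  9.60501708e-01,  2.78273960e-01,
        -7.05654132e-02],
       [ 0.00000000e+00,  0.00000000e+00,  0.00000000e+00,
         1.00000000e+00]])}
0.15 [-0.68766989 -0.16476512  0.68787361 -0.16368408] 1.0005082540834356
```

View pics/scene0.png

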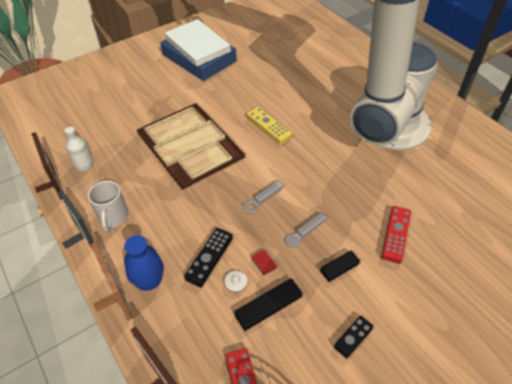

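View pics/top0.png

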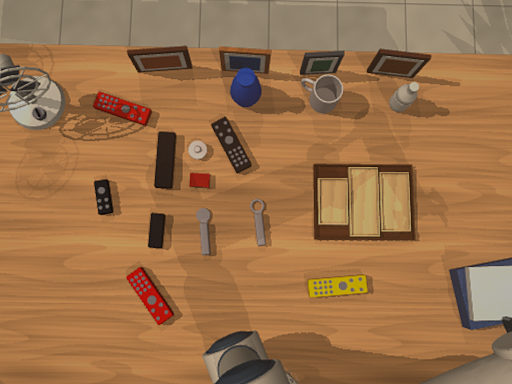

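The top view shows these candidates:
- **Long remote:** the black slab with keys at (231,145). The plain power bank is at (165,160), and the red and yellow look-alikes are not wanted.
- **Short remote:** the keyed one at (104,197). The plain case is at (157,231).
- **Opener:** the one with a hole at (259,222). The shoehorn with a solid head is at (205,230).
- **Pockets:** short at column 333, long at 364, middle at 396.

I'll confirm these in a crop and measure them.

```bash
cat > h.py <<'E'
import numpy as np, cv2
from plant import ctrl, viewer, status
from scipy.spatial.transform import Rotation as R
def cam(n):
    p=viewer.camera_params(n); K=np.array([[p['fx'],0,p['cx']],[0,p['fy'],p['cy']],[0,0,1]])
    if 'rvec' in p: Rm=cv2.Rodrigues(p['rvec'])[0]; return K,Rm,np.array(p['tvec'])
    T=np.eye(4);T[:3,:3]=R.from_quat(status.read_ee_rot()).as_matrix();T[:3,3]=status.read_ee_pos()
    C=np.linalg.inv(T@p['hand_eye']); return K,C[:3,:3],C[:3,3]
def ray(c,px,z):
    K,Rm,t=c; px=np.atleast_2d(np.asarray(px,float))
    d=(np.linalg.inv(K)@np.c_[px,np.ones(len(px))].T).T@Rm; o=-Rm.T@t
    s=(z-o[2])/d[:,2]; return o+d*s[:,None]
def proj(c,P):
    K,Rm,t=c; q=(np.atleast_2d(P)@Rm.T+t)@K.T; return q[:,:2]/q[:,2:]
def save(n,im): cv2.imwrite("pics/"+n+".png",cv2.cvtColor(im,cv2.COLOR_RGB2BGR))
E
python3 - <<'E'
from h import *
im=cv2.imread("pics/top0.png")
cv2.imwrite("pics/crop0.png",cv2.resize(im[110:260,85:285],None,fx=4,fy=4,interpolation=cv2.INTER_CUBIC))
cv2.imwrite("pics/crop1.png",cv2.resize(im[150:255,300:430],None,fx=5,fy=5,interpolation=cv2.INTER_CUBIC))
c=cam("top")
print(-c[1].T@c[2])
print(proj(c,[[0,0,0],[.5,0,0],[.5,-.3,0]]))
hsv=cv2.cvtColor(im,cv2.COLOR_BGR2HSV)
m=((hsv[...,2]<70)).astype(np.uint8)*255
m=cv2.morphologyEx(m,cv2.MORPH_CLOSE,np.ones((5,5)))
g=((hsv[...,1]<60)&(hsv[...,2]>80)).astype(np.uint8)*255
for nm,mm,z in (("dark",m,.022),("grey",g,.01)):
  for k in cv2.findContours(mm,cv2.RETR_EXTERNAL,cv2.CHAIN_APPROX_NONE)[0]:
    if cv2.contourArea(k)<150: continue
    k=k[:,0,:]; 
    if not(80<k[:,0].mean()<430 and 110<k[:,1].mean()<280): continue
    w=ray(c,k,z)[:,:2]; r=cv2.minAreaRect((w*1000).astype(np.float32))
    print(nm,k.mean(0).round(),np.round(r[0],1),np.round(r[1],1),round(r[2],1))
E
```

```text
[0.36862028 0.04681569 1.25795249]
[[261.13672927 409.11047231]
 [263.59077024 210.27339628]
 [376.60621787 212.18543725]]
dark [156. 230.] [441.6 276.1] [36.6 87.3] 87.4
dark [103. 197.] [525.8 417.3] [89.7 38. ] 11.4
dark [367. 187.] [ 529.1 -259.2] [257.5 188.4] 89.9
dark [165. 160.] [626.6 261.6] [ 46.7 150.4] 88.1
dark [231. 145.] [671.2  89.6] [149.8  45.9] 28.9
grey [204. 231.] [441.1 157.5] [117.2  31.3] 1.6
grey [259. 222.] [469.4  16.2] [118.3  31.9] 2.4
grey [197. 150.] [658.6 178.4] [46.3 45.3] 1.1
```

View pics/crop0.png

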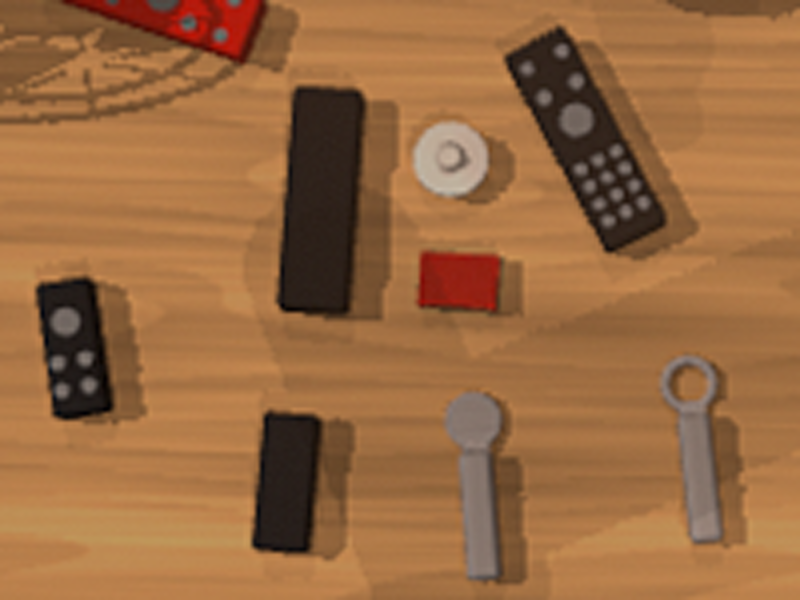

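View pics/crop1.png

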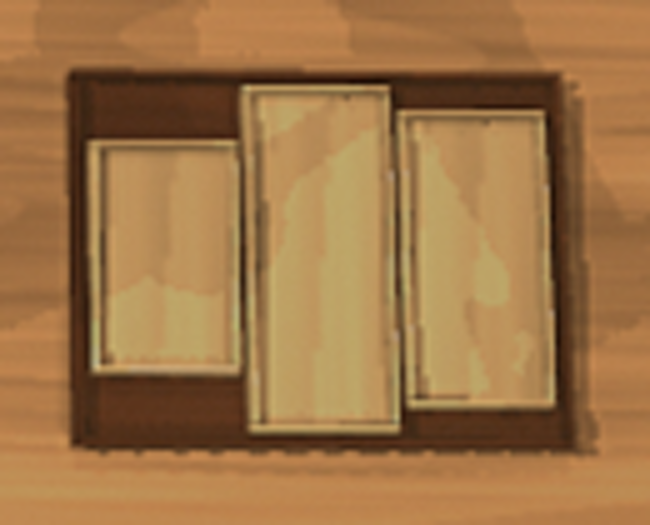

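Confirmed in the crop: the keys are on the slabs at (231,145) and (104,197), the opener at (259,222) has the hole, and the pocket order is short, long, middle. One thing disagrees: the long remote's measured yaw is 29°, but the description says at most 23°. I'll check that with the scene camera and measure the opener and pockets.

```bash
python3 - <<'E'
from h import *
np.set_printoptions(precision=4,suppress=True)
im=cv2.imread("pics/top0.png"); c=cam("top"); hsv=cv2.cvtColor(im,cv2.COLOR_BGR2HSV)
# opener
g=((hsv[...,1]<75)&(hsv[...,2]>70)).astype(np.uint8)*255
g[:, :240]=0; g[:,280:]=0; g[:185]=0; g[260:]=0
cs,h=cv2.findContours(g,cv2.RETR_CCOMP,cv2.CHAIN_APPROX_NONE)
for k,hh in zip(cs,h[0]):
    if len(k)>8: print(len(k),hh[3],cv2.minEnclosingCircle(k))
ys,xs=np.nonzero(g)
for z in (.007,.020):
    print('head',z,ray(c,[(xs[ys<214].min()+xs[ys<214].max())/2.,0],z)) if 0 else None
hole=[k for k,hh in zip(cs,h[0]) if hh[3]>=0 and len(k)>8]
if hole:
    hc=cv2.minEnclosingCircle(hole[0])[0]; print('hole world',ray(c,hc,.007))
hm=(ys>222)
line=cv2.fitLine(np.c_[xs[hm],ys[hm]].astype(np.float32),cv2.DIST_L2,0,.01,.01).ravel()
rows=np.arange(222,ys.max()+1,1)
mid=np.array([[xs[ys==r].mean(),r] for r in rows]); w=ray(c,mid,.020); print('handle mid',w[0],w[-1])
wd=w[0]-w[-1]; print('yaw',np.degrees(np.arctan2(wd[1],wd[0])))
# pockets
lt=((hsv[...,0]>=14)&(hsv[...,2]>120)).astype(np.uint8)*255
q=((im[...,2]>115)).astype(np.uint8)*255
q[:163]=0;q[241:]=0;q[:,:314]=0;q[:,416:]=0
q=cv2.morphologyEx(q,cv2.MORPH_OPEN,np.ones((3,3)))
for k in cv2.findContours(q,cv2.RETR_EXTERNAL,cv2.CHAIN_APPROX_NONE)[0]:
    if cv2.contourArea(k)<300: continue
    w=ray(c,k[:,0,:],.017)[:,:2]; r=cv2.minAreaRect((w*1000).astype(np.float32)); print('pocket',k[:,0].mean(0).round(),r)
cv2.imwrite("pics/q.png",cv2.resize(np.hstack([q[150:255,300:430],g[170:275,230:290]]),None,fx=4,fy=4))
# scene cam
s=cam("scene"); i2=cv2.imread("pics/scene0.png"); v=cv2.cvtColor(i2,cv2.COLOR_BGR2HSV)[...,2]
m=cv2.morphologyEx((v<70).astype(np.uint8)*255,cv2.MORPH_CLOSE,np.ones((5,5)))
for k in cv2.findContours(m,cv2.RETR_EXTERNAL,cv2.CHAIN_APPROX_NONE)[0]:
    k=k[:,0]
    if 180<k[:,0].mean()<380 and 220<k[:,1].mean()<360 and len(k)>40:
        r=cv2.minAreaRect((ray(s,k,.016)[:,:2]*1000).astype(np.float32)); print('scene',k.mean(0).round(),r)
tc=status.read_ee_rot(); print(R.from_quat(tc).as_matrix())
E
```

```text
102 -1 ((257.0, 222.0), 23.086891174316406)
30 0 ((256.688232421875, 205.42941284179688), 5.90117883682251)
hole world [[0.5118 0.0186 0.007 ]]
handle mid [0.4671 0.0136 0.02  ] [0.4078 0.0115 0.02  ]
yaw 2.0305201377110302
pocket [366. 202.] ((526.6722412109375, -261.8949890136719), (182.49107360839844, 243.66925048828125), 1.0627756118774414)
scene [353. 336.] ((527.7159423828125, 426.11761474609375), (91.11029052734375, 34.64527130126953), 11.652567863464355)
scene [267. 304.] ((627.95361328125, 269.1241149902344), (49.01250076293945, 149.18899536132812), 87.94038391113281)
scene [339. 266.] ((443.1106262207031, 284.6719665527344), (38.23579788208008, 90.96095275878906), 86.71472930908203)
scene [208. 257.] ((672.0715942382812, 96.38542175292969), (152.30763244628906, 48.045379638671875), 28.878442764282227)
[[-0.0006  0.4518 -0.8921]
 [ 0.0014 -0.8921 -0.4518]
 [-1.     -0.0016 -0.0001]]
```

View pics/q.png

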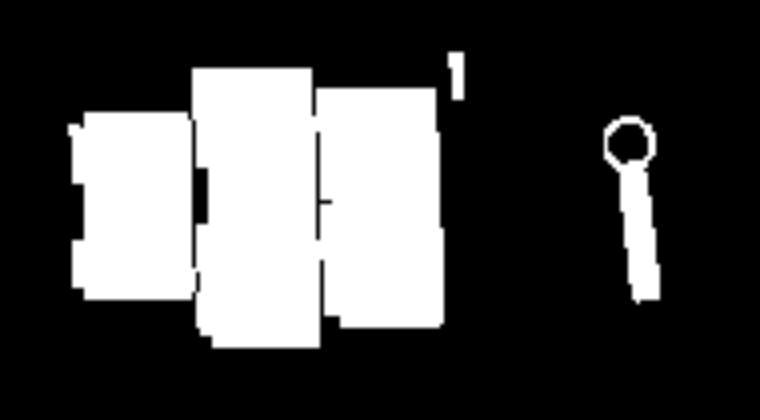

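```bash
cat >> h.py <<'E'
def quat(yaw,flip):
    # tool x down, jaws across an object whose length has this yaw
    f=-1 if flip else 1
    x=np.array([0,0,-1.]); y=f*np.array([-np.sin(yaw),np.cos(yaw),0]); return R.from_matrix(np.c_[x,y,np.cross(x,y)]).as_quat()
E
python3 - <<'E'
from h import *
np.set_printoptions(precision=4,suppress=True)
c=cam("top")
P=dict(long=[(240,88),(389,86),(400,432),(249,434)],short=[(88,142),(237,142),(242,374),(92,374)],mid=[(397,112),(545,110),(555,407),(407,408)])
for n,k in P.items():
    w=ray(c,np.array(k)/5.+[300,150]-.4,.017)[:,:2]
    d=(w[0]+w[1]-w[2]-w[3])/2; e=(w[0]+w[3]-w[1]-w[2])/2
    print(n,w.mean(0),np.hypot(*d),np.hypot(*e),np.degrees(np.arctan2(d[1],d[0])),np.degrees(np.arctan2(-e[0],e[1])))
s=cam("scene"); print('scene cam',-s[1].T@s[2])
for nm,p,yw in (('tv',(.671,.09),28.9),('op',(.454,.012),6.5),('fan',(.526,.417),11.4),('long',(.527,-.26),1.5)):
    for fl in (0,1): print(nm,fl,ctrl.solve_ik([*p,.1],quat(np.radians(yw),fl)),ctrl.solve_ik([*p,.008],quat(np.radians(yw),fl)) is not None)
E
```

```text
long [ 0.5264 -0.2613] 0.1829192340714427 0.07908041437851009 0.7282238838396659 1.7584121144770988
short [ 0.5256 -0.1799] 0.12253777011200324 0.07860934257457979 0.6890307584812648 0.992544612674965
mid [ 0.528  -0.3439] 0.15693898705747117 0.0782027141248065 0.4934133782429889 1.57764520124584
scene cam [0.9005 0.6421 0.9568]
tv 0 [ 0.0831  0.3104  1.2147 -0.      1.6165 -1.9921] True
tv 1 [0.0831 0.3104 1.2147 0.     1.6165 1.1495] True
op 0 [-0.0485 -0.2977  1.8253 -0.      1.614  -1.7328] True
op 1 [-0.0485 -0.2977  1.8253  0.      1.614   1.4088] True
fan 0 [ 0.6196  0.2948  1.2334 -0.      1.6134 -1.1501] True
fan 1 [ 0.6196  0.2948  1.2334 -0.      1.6134  1.9915] True
long 0 [-0.5162  0.0718  1.4834 -0.      1.5865 -2.1132] True
long 1 [-0.5162  0.0718  1.4834  0.      1.5865  1.0284] True
```

```bash
python3 - <<'E'
from h import *
np.set_printoptions(precision=4,suppress=True)
def shot(n,pts):
    c=cam("wrist"); im=viewer.read_camera("wrist").copy()
    np.savez("pics/"+n+".npz",K=c[0],R=c[1],t=c[2],im=im)
    d=im.copy()
    for p in proj(c,np.array(pts)): cv2.drawMarker(d,tuple(int(round(v)) for v in p),(0,255,0),cv2.MARKER_CROSS,12,1)
    save(n,d)
ctrl.move_pose([.51,-.26,.28],quat(.0175,1)); 
def corners(x,y,L,W,yaw,z):
    r=np.array([[np.cos(yaw),-np.sin(yaw)],[np.sin(yaw),np.cos(yaw)]])
    return [[*(r@[a*L/2,b*W/2]+[x,y]),z] for a in(1,-1) for b in (1,-1)]
shot("w_tray",corners(.5264,-.2613,.184,.078,.0175,.017)+corners(.5256,-.1799,.124,.078,.0175,.017)+corners(.528,-.3439,.158,.078,.0175,.017))
ctrl.move_pose([.665,.09,.20],quat(np.radians(28.9),1)); ctrl.set_gripper(.8,60)
shot("w_tv",corners(.671,.09,.15,.046,np.radians(28.9),.024))
print(status.read_time_s())
E
```

```text
3.3917
```

View pics/w_tray.png

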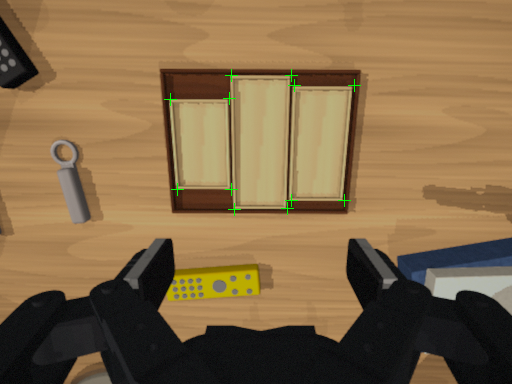

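View pics/w_tv.png

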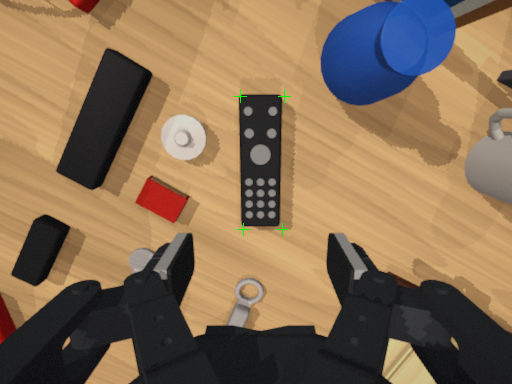

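The wrist view shows the long remote's corners at (242,97), (281,97), (281,227) and (242,227), within about 2 px of the prediction. The pockets match too. So the remote really does lie at 29°, and both cameras agree. Grasping now.

```bash
cat >> h.py <<'E'
np.set_printoptions(precision=4,suppress=True)
def pick(x,y,yaw,z,pre,width,N=60,flip=1):
    q=quat(yaw,flip)
    if np.hypot(*(status.read_ee_pos()[:2]-np.array([x,y])))>.03: ctrl.move_pose([x,y,.13],q)
    ctrl.set_gripper(pre,N)
    ctrl.move_l([x,y,.06],q,feed=.2); ctrl.move_l([x,y,z],q,feed=.08)
    print('above',status.read_ft_force()); ctrl.set_gripper(0.0,N)
    print('opening mm',status.read_opening()*85,'expected',width,status.read_ft_force())
    ctrl.move_l([x,y,.12],q,feed=.15); ctrl.sleep(.2)
    print('lifted: mm',status.read_opening()*85,'F',status.read_ft_force(),'t',status.read_time_s())
E
python3 - <<'E'
from h import *
pick(.6705,.0905,np.radians(28.9),.008,.8,46)
im=viewer.read_camera("wrist"); save("w_tv2",im)
E
```

```text
above [-0.1937 -0.1771  0.0332]
opening mm 43.54439985424469 expected 46 [-0.747   0.2236  3.7462]
lifted: mm 43.98159539138805 F [-0.7903  0.1118 -2.4422] t 6.6917
```

View pics/w_tv2.png

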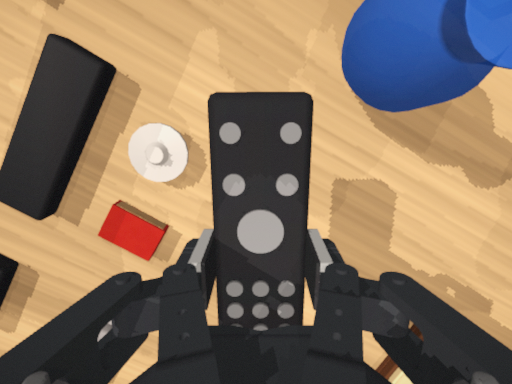

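The long remote is held between the pads, keys up, with its far end at rows 93–100. It is straight in the grip. Placing it now.

```bash
cat >> h.py <<'E'
def place(x,y,yaw,zrel,rel,flip=1):
    q=quat(yaw,flip)
    ctrl.move_pose([x,y,.13],q); f0=np.array(status.read_ft_force())
    ctrl.move_l([x,y,.05],q,feed=.2)
    for dz in (.006,.003,.0015,.0005,0.):
        ctrl.move_l([x,y,zrel+.009+dz],q,feed=.06); f=np.array(status.read_ft_force())-f0
        print(dz,f)
        if f[2]>1.0: break
    ctrl.sleep(.2); ctrl.set_gripper(rel)
    print('released',status.read_opening(),status.read_ft_force())
    ctrl.move_l([x,y,.13],q,feed=.2); print('t',status.read_time_s())
def shot(n,pts=()):
    c=cam("wrist"); im=viewer.read_camera("wrist").copy()
    for p in (proj(c,np.array(pts)) if len(pts) else []): cv2.drawMarker(im,tuple(int(round(v)) for v in p),(0,255,0),cv2.MARKER_CROSS,12,1)
    save(n,im)
E
python3 - <<'E'
from h import *
place(.5264,-.2613,.0175,.008,.7)
ctrl.move_l([.49,-.2613,.25],quat(.0175,1),feed=.3); shot("p_tv"); print(status.read_time_s())
E
```

```text
0.006 [-0.7834  0.093   0.0735]
0.003 [-0.5274 -0.9442  0.1629]
0.0015 [-0.5549 -1.0689 -0.3139]
0.0005 [-3.4946  0.4291  6.0187]
released 0.7026217344278128 [-0.4393  0.5133  0.2844]
t 11.275
11.8917
```

View pics/p_tv.png

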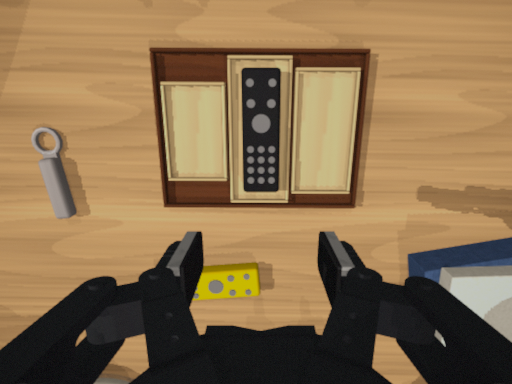

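The long remote lies flat in its pocket, centred, at columns 243–281 and rows 68–192. The opener is next.

```bash
python3 - <<'E'
from h import *
pick(.4542,.0120,np.radians(6.5),.006,.6,22,N=70)
shot("h_op")
E
```

```text
above [0.0882 0.1364 0.1198]
opening mm 19.962029061761513 expected 22 [-0.6974  0.2595  5.0417]
lifted: mm 19.9209215342338 F [-0.1751 -0.032  -1.7614] t 16.1
```

View pics/h_op.png

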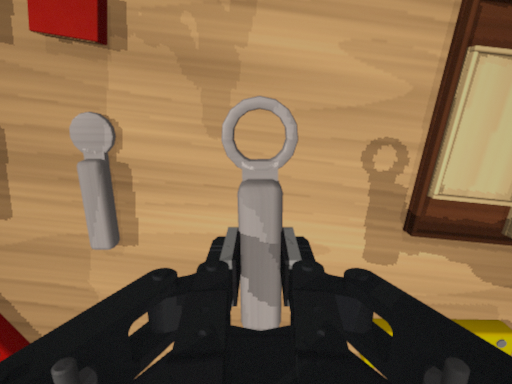

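The opener (hole at (260,133)) is held straight by its handle. The shoehorn is untouched at (95,180).

```bash
python3 - <<'E'
from h import *
place(.5130,-.3442,.0175,.006,.38)
ctrl.move_l([.49,-.2613,.25],quat(.0175,1),feed=.3); shot("p_op"); print(status.read_time_s())
pick(.526,.4175,np.radians(11.4),.0095,.65,36,N=60)
shot("h_fan")
E
```

```text
0.006 [-0.3582  0.0431 -0.5463]
0.003 [ 0.5026 -0.2693  0.9198]
0.0015 [ 0.3851  0.3352 -0.4742]
0.0005 [-0.7973 -0.2123  3.2011]
released 0.37964651003520755 [0.6528 0.4408 0.8564]
t 20.6333
21.325
above [ 0.7677 -0.3642 -0.1327]
opening mm 34.298898726585385 expected 36 [0.2212 0.1227 4.1216]
lifted: mm 33.973917567218336 F [-0.1091 -0.1197 -0.1419] t 26.8
```

View pics/p_op.png

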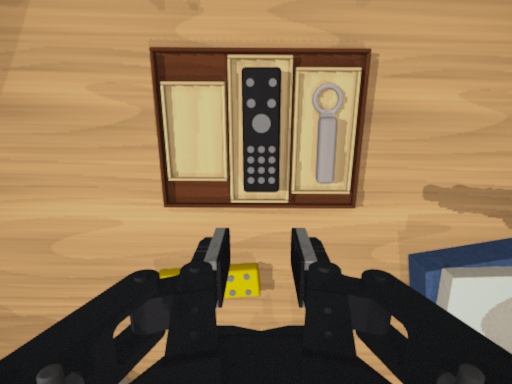

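View pics/h_fan.png

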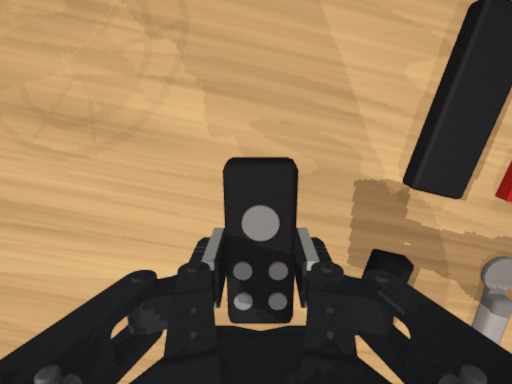

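The opener lies in the middle pocket (columns 312–344, rows 84–184). The fan remote is held straight with its keys up. Placing it now.

```bash
python3 - <<'E'
from h import *
place(.5256,-.1799,.0175,.0095,.55)
ctrl.move_l([.49,-.2213,.25],quat(.0175,1),feed=.3); shot("p_fan")
ctrl.goto_joints([-1.159,.091,1.231,0,1.82,-.057])
for n in ("top","scene"): save(n+"1",viewer.read_camera(n))
print(status.read_time_s())
E
```

```text
0.006 [ 0.0658  0.3438 -0.8536]
0.003 [-0.2779 -0.9062 -0.25  ]
0.0015 [-0.6023  0.5184 -0.4175]
0.0005 [-2.7091  1.1553  5.1382]
released 0.5484820294012689 [-0.2791  0.4611 -0.3189]
t 32.0583
34.225
```

View pics/p_fan.png

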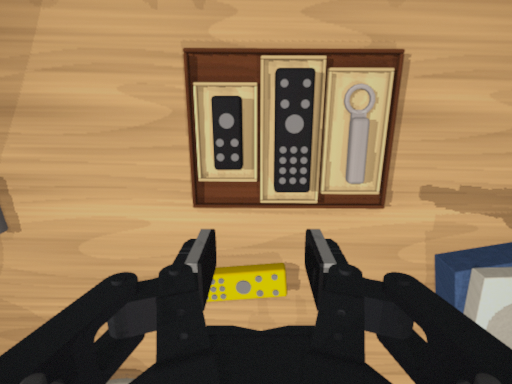

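View pics/scene1.png

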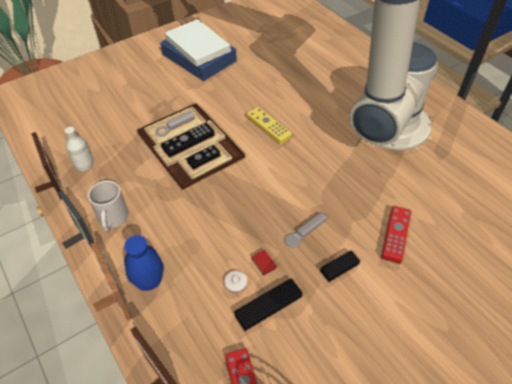

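View pics/top1.png

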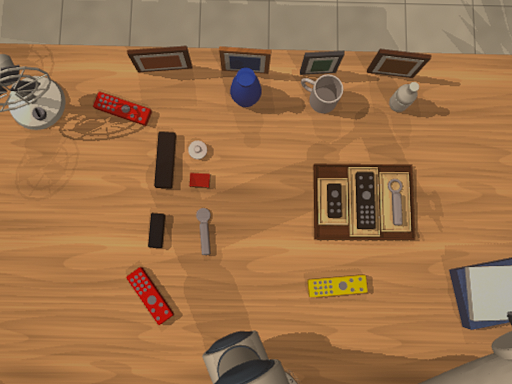

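All three things are in their pockets, and everything else is at the same pixels as before. I'll hand in after a quick check of image differences.

```bash
python3 - <<'E'
from h import *
a,b=[cv2.imread(f"pics/top{i}.png").astype(int) for i in (0,1)]
d=(abs(a-b).max(2)>40).astype(np.uint8)
for k in cv2.findContours(cv2.dilate(d,np.ones((5,5))),0,2)[0]: print(cv2.boundingRect(k))
ctrl.sign_off(); print(status.read_time_s())
E
```

```text
(215, 369, 5, 5)
(217, 357, 5, 6)
(500, 309, 12, 26)
(249, 197, 24, 52)
(325, 181, 23, 40)
(386, 177, 23, 52)
(92, 177, 31, 41)
(353, 169, 29, 64)
(209, 114, 52, 63)
the job is handed in; nothing more can be done
the job is handed in; nothing more can be done
```

The caddy is filled and the job is handed in, at about 34 s on the robot's clock. I placed the long remote in the longest pocket first, then the opener in the middle one, then the short remote in the shortest. All three lie lengthwise and right way up.

**Last checks:**
- **Pockets:** the wrist, scene and top views all show the three things inside the right pockets, clear of the walls. Flatness was judged by eye from those views; I did not measure it.
- **Everything else:** a before/after comparison of the top view shows changes only at the three pickup spots, the three pockets and the robot arm itself. The look-alikes and the incense holder did not move.
- **Forces:** the wrist readings I took at the grasps and placings stayed at about 7 N or less.

**Disagreements:**
- **Long remote's angle:** it lay at about 0.50 rad to world x, beyond the stated 0.4 rad. The top and scene cameras both measured this angle and the wrist view fitted it, so I went by the images.
- **Scene-camera positions:** it placed the black slabs 7 to 9 mm further in y than the top camera, probably because it sees their sides. The wrist view agreed with the top camera for the long remote and the pockets.

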